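Build up the stacking desk organiser

ROBOT

A 6-joint arm with a two-finger parallel gripper is mounted at the origin on a cart in front of the work surface, level with it; the furniture and walls round the work are solid. World frame = base frame: x ahead of the robot, y to its left, z up, the work surface at z = 0. Lengths are in m, angles in rad, forces in N, time in s.
With the tool pointing down it reaches from about 0.275 to 0.85 m from the base axis. Payload 5.2 kg.
Tool frame: the origin (TCP) lies at the very end of the fingers, on their centre line; the grasp point (between the pads) lies 19 mm behind it; z points along the fingers, y is the line along which they close (so a half turn about z gives the same grasp; the last joint's range is limited). The gripper opens to 85 mm and grips with 20 to 120 N. Pads are 22 mm wide; open, the fingers measure 114 mm over their backs; the gripper's body (76 mm by 85 mm) begins 54 mm behind the grasp point. The pads swing forward as they close: fully open they stand 13 mm farther back than shut.
Start: joints at [-1.369, 0.259, 1.535, -0, 1.348, -0.203], TCP at [0.217, -0.506, 0.231] pointing down, gripper open.
Joint ranges: [-3.14, 3.14], [-0.91, 2.08], [0.19, 2.58], [-1.22, 4.36], [0.22, 2.71], [-3.12, 3.12]. Speed limits (rad/s): [2.57, 2.57, 3.14, 3.14, 3.14, 3.14].

INTERFACE

Orientations are given as a unit quaternion [w, x, y, z].
In Python, from workcell import manip gives the robot as it stands.
- The arm moves only by the tool servo_tool, never from a script. Its argument "commands" is one flat list of numbers, 6 for each row, row after row: the shift along the tool's x, y, z in mm, then the turn, a rotation vector about the tool's x, y, z in rad. A call has 1 to 8 rows; each row is the pose to reach, as a shift and turn from the pose commanded when the call began, along the tool's axes at that moment; what a row does not reach only later rows make up. A row lasts 1/12 s, in which the tool goes at most 41.7 mm and 7.16 degrees, less where a joint would pass 70% of its speed; a pose out of reach is approached as far as the arm can. A call with a gripper value outside its range is refused whole. "grip" is the finger opening in mm, from 0 to 85.4, set as the call begins (left out, the last holds). The fingers move at their own pace and stop on an object; "force" is the grip in N (left out, the last holds). Time passes only in rows, so rows that repeat a pose let the fingers close. It gives the time, the measured TCP pose, the force, the opening and the grip force at its end, in the units of the state.
- manip.read_state(): the state, without advancing time (a new reading comes with each control period).
- manip.grab_frame(name): name is "scene" or "top" or "wrist"; returns the picture (420x560x3 uint8, red, green, blue); there is no depth.
- manip.camera_model(name): a dict with "fov_y" (degrees; the focal length in pixels is half the picture's height over the tangent of half this angle, whatever the lens; pixels are square), "cx", "cy" (the principal point, pixels), "world_from_camera" (4x4, takes a point from camera to world coordinates); the wrist camera has in their place "mount" (4x4, takes a point from camera to tool coordinates, whose origin is the TCP and whose axes are the flange's). Camera axes: x right, y down, z forward; pixel columns grow to the right and rows downward; lengths in m; the calibration is good to about 2 mm. A picture is of the moment at which its call begins: read the wrist's pose just before it. camera_model takes no time and is no camera call.
- manip.sign_off(): hands the job in; it is judged then, once.
The state is a dict: "t": time; "joint_positions": joint angles; "joint_velocities": joint speeds; "joint_torque": joint torques, N m; "tool_pos": TCP position; "ee_rot": TCP orientation; "wrist_force": force on the tool from outside, world axes, zero at the start; "moment": the same for the moment, N m; "grip_width": finger opening in m; "gripper_force": force on a finger pad.
Only numpy, scipy, OpenCV 4.12 (cv2) and the standard library are available. Lean on these libraries where they do the work, as an engineer would, in place of code of your own. Each camera call takes 0.05 s, during which the arm holds its last target. There are 200 camera calls.

TASK

Put the stacking desk organiser together on its grey stand, one piece at a time from the bottom up: first the green pot into the stand, then the yellow pot on the green one, the blue pot on the yellow one, and last the white lid on the blue pot. Each piece must sit fully home and upright in the one below, with the finished tower released and standing still. The red pot is a spare: leave it, the tin, the earbud case and the stapler where they are.

Things in the scene. Friction and masses are not known exactly. Their poses are not given: they have to be found in the camera images.
- stand_mouth (a point): low stand fixed to the desk: a dark steel disc 84 mm across and 6 mm thick with a grey plastic collar, 58 mm across outside, 52 mm mouth, 19 mm high over all. The point is on the axis, level with the rim of the collar; z is up. A pot's foot drops 8 mm into the collar.
- green_pot_mid (a point): open round green pot, 58 mm across, 42 mm high, upright, about 70 g; walls 3 mm, mouth 52 mm. Lowest 8 mm: foot tapering from 50 to 40 mm, which drops into the mouth of the piece below until the 58 mm body rests on its rim. Point: its centre, 21 mm above its underside; z up. Seated: centre 34 mm above the lower pot's centre, or 13 mm above the stand's rim. Goes first, into the stand.
- yellow_pot_mid (a point): open round yellow pot, 58 mm across, 42 mm high, upright, about 70 g; walls 3 mm, mouth 52 mm. Lowest 8 mm: foot tapering from 50 to 40 mm, which drops into the mouth of the piece below until the 58 mm body rests on its rim. Point: its centre, 21 mm above its underside; z up. Seated: centre 34 mm above the lower pot's centre. Goes second, onto the green pot.
- blue_pot_mid (a point): open round blue pot, 58 mm across, 42 mm high, upright, about 70 g; walls 3 mm, mouth 52 mm. Lowest 8 mm: foot tapering from 50 to 40 mm, which drops into the mouth of the piece below until the 58 mm body rests on its rim. Point: its centre, 21 mm above its underside; z up. Seated: centre 34 mm above the lower pot's centre. Goes third, onto the yellow pot.
- lid_knob (a point): white round lid 58 mm across, 46 mm high with its upright black knob (20 mm across, 33 mm tall) in the middle of the top. Below the 5 mm disc is the same 8 mm tapered foot as on the pots; it stands on it. About 50 g. Point: on the knob's axis, 10 mm below its top, 23 mm above the disc, 36 mm above the underside; z up. Seated: this point 49 mm above the pot's centre. Goes last, onto the blue pot.
- red_pot_mid (a point): open round red pot, 58 mm across, 42 mm high, upright, about 70 g; walls 3 mm, mouth 52 mm. Lowest 8 mm: foot tapering from 50 to 40 mm, which drops into the mouth of the piece below until the 58 mm body rests on its rim. Point: its centre, 21 mm above its underside; z up. Seated: centre 34 mm above the lower pot's centre. It is a spare: leave it where it stands.
- tin_mid (a point): small round pale metal tin with its lid on, 50 mm across, 19 mm high, standing loose; leave it. The point is its centre.
- earbuds_mid (a point): white earbud case lying flat, 47 x 64 x 23 mm, loose; leave it. The point is its centre.
- stapler_mid (a point): red and black stapler, 34 x 119 x 45 mm (long side along its own y), loose; leave it. The point is its centre.
There are look-alikes about, which are no part of the job. Of the things that look like the part that bears stand_mouth, take the one that is nearest to the robot's base at the start.

How it is judged:
By the outcome, as a careful person would: the job done as asked, in the order asked, and still so for the second after the job is handed in, with the robot touching nothing.
It also fails if it takes over 115 s, if anything falls off the work surface, if the arm or the gripper's body presses on something with over 40 N, if the wrist force passes 120 N, or if a joint passes its speed limit or range.

## Working session

There is one attempt and no reset: what is moved stays moved. The work goes in short steps, Python scripts to look and compute and a tool call to move; the robot and the scene stay as the last step left them, time stands still between calls to the robot, and variables do not carry over. Pictures are saved under pics/ and viewed, at most 14 in all, crops included, and the job is handed in when it is done.

Besides the shell and the picture viewer there is one more tool, called after ">>>" by a JSON object that holds its "api" and its "payload". servo_tool: Moves the arm, as the interface text tells. Its arguments: {"type":"object","properties":{"commands":{"type":"array"},"grip":{"type":"number"},"force":{"type":"number"}},"required":["commands"]}

```bash
mkdir -p pics; ls; cat > h.py <<'E'
from workcell import manip
import numpy as np, cv2
from scipy.spatial.transform import Rotation as R
def rot(s):
    q=s["ee_rot"]; return R.from_quat([q[1],q[2],q[3],q[0]])
def cam(name,s=None):
    m=manip.camera_model(name)
    f=210/np.tan(np.radians(m["fov_y"])/2)
    if "mount" in m:
        T=np.eye(4);T[:3,:3]=rot(s).as_matrix();T[:3,3]=s["tool_pos"];W=T@np.array(m["mount"])
    else: W=np.array(m["world_from_camera"])
    return f,m["cx"],m["cy"],W
def px2w(c,u,v,z):
    f,cx,cy,W=c
    d=W[:3,:3]@np.array([(u-cx)/f,(v-cy)/f,1]);o=W[:3,3]
    return o+d*(z-o[2])/d[2]
def w2px(c,p):
    f,cx,cy,W=c
    q=W[:3,:3].T@(np.array(p)-W[:3,3]); return f*q[0]/q[2]+cx,f*q[1]/q[2]+cy
def shot(name,fn):
    s=manip.read_state();im=manip.grab_frame(name);cv2.imwrite("pics/"+fn,im[:,:,::-1]);return im,cam(name,s),s
E
python3 - <<'E'
from h import *
a,c,s=shot("scene","s0.png");b,c2,s=shot("top","t0.png")
print(s);print(manip.camera_model("top"),manip.camera_model("scene"),manip.camera_model("wrist"),sep="\n")
E
```

```text
pics
{'t': 0.05, 'joint_positions': array([-1.36878173e+00,  2.59309724e-01,  1.53605898e+00, -5.64252868e-05,
        1.34796845e+00, -2.02814433e-01]), 'joint_velocities': array([ 0.0009151 , -0.00071262, -0.00055107, -0.00052707, -0.0015726 ,
        0.00046566]), 'joint_torque': array([ 2.59598346e-03, -4.47370720e+01, -2.91563720e+01, -2.23727907e-04,
        6.23857981e-03,  4.56593824e-06]), 'tool_pos': array([ 0.21651577, -0.50503672,  0.23050225]), 'ee_rot': array([-8.72260436e-04,  9.79582400e-01,  2.01041191e-01, -2.71608484e-05]), 'wrist_force': array([-0.8533845 ,  1.36088076,  1.58264279]), 'moment': array([0.00010718, 0.0295818 , 0.01783853]), 'gripper_force': 0.0, 'grip_width': 0.08563610471709329}
{'fov_y': 45.7890357530304, 'cx': 283.55473489063814, 'cy': 210.0149012342061, 'world_from_camera': array([[-2.37111884e-02, -9.80838644e-01,  1.93373563e-01,
         3.43525663e-01],
       [-9.99708558e-01,  2.41408714e-02, -1.34342798e-04,
         2.11621020e-01],
       [-4.53643771e-03, -1.93320391e-01, -9.81125194e-01,
         1.29264003e+00],
       [ 0.00000000e+00,  0.00000000e+00,  0.00000000e+00,
         1.00000000e+00]])}
{'fov_y': 48.52248481132857, 'cx': 282.8681923437985, 'cy': 208.56984656319358, 'world_from_camera': array([[-0.44667511, -0.47281761,  0.7595557 , -0.48023903],
       [-0.89464226,  0.24536404, -0.37337879,  0.71560955],
       [-0.00982758, -0.84630963, -0.53260062,  0.80814844],
       [ 0.        ,  0.        ,  0.        ,  1.        ]])}
{'fov_y': 64.89659432372824, 'cx': 282.73152593797533, 'cy': 215.0579190424456, 'mount': array([[-7.19974839e-04, -9.50726289e-01, -3.10030653e-01,
         7.92862526e-02],
       [ 9.99999738e-01, -6.60327266e-04, -2.97338852e-04,
        -3.03554165e-04],
       [ 7.79661702e-05, -3.10030785e-01,  9.50726515e-01,
        -1.42615553e-01],
       [ 0.00000000e+00,  0.00000000e+00,  0.00000000e+00,
         1.00000000e+00]])}
```

View pics/t0.png

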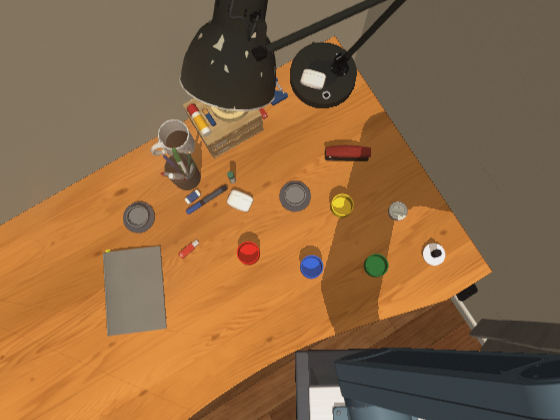

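View pics/s0.png

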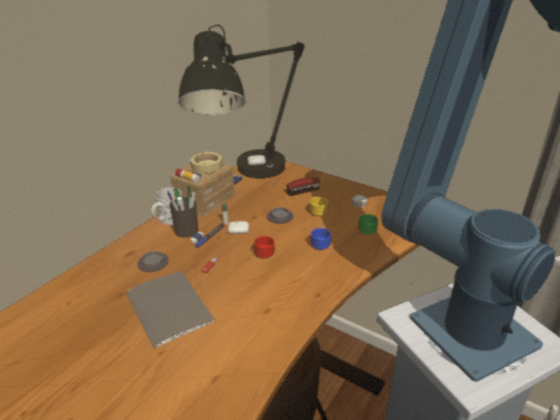

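The top view shows green at (376,266), yellow (342,205), blue (311,267), lid (434,253), red (249,253), tin (398,211), and stand candidates at (295,195) and (138,216).

```bash
python3 - <<'E'
from h import *
c=cam("top")
for n,u,v,z in [("standA",295,194,.019),("standB",138,215,.019),("green",376,266,.025),("yellow",342,205,.025),("blue",311,267,.025),("red",249,253,.025),("lidknob",436,253,.046),("lid",434,254,.013),("tin",398,211,.01),("earb",240,201,.02),("stap",348,153,.04),("lampbase",322,75,.02)]:
    p=px2w(c,u,v,z);print(n,p.round(3),np.hypot(*p[:2]).round(3),np.degrees(np.arctan2(p[1],p[0])).round(1))
s=manip.read_state();print(rot(s).as_matrix().round(3))
E
```

```text
standA [0.637 0.18  0.019] 0.662 15.8
standB [0.591 0.591 0.019] 0.836 45.0
green [ 0.443 -0.02   0.025] 0.443 -2.6
yellow [0.603 0.059 0.025] 0.606 5.6
blue [0.444 0.145 0.025] 0.467 18.1
red [0.484 0.302 0.025] 0.57 32.0
lidknob [ 0.47  -0.168  0.046] 0.499 -19.7
lid [ 0.471 -0.173  0.013] 0.502 -20.2
tin [ 0.586 -0.089  0.01 ] 0.593 -8.6
earb [0.621 0.325 0.02 ] 0.701 27.6
stap [0.739 0.039 0.04 ] 0.74 3.0
lampbase [0.971 0.097 0.02 ] 0.976 5.7
[[ 0.919  0.394 -0.   ]
 [ 0.394 -0.919  0.002]
 [ 0.    -0.002 -1.   ]]
```

>>> {"api": "servo_tool", "payload": {"commands": [240,-200,0,0,0,0.405,240,-200,0,0,0,0.405,240,-200,0,0,0,0.405,240,-200,0,0,0,0.405,240,-200,0,0,0,0.405,240,-200,0,0,0,0.405,240,-200,0,0,0,0.405,240,-200,0,0,0,0.405], "grip": 85, "force": 40}}

```text
t: 0.77
tool_pos: [0.3591, -0.2231, 0.2311]
ee_rot: [-0.001, 1.0, 0.001, 0.0]
wrist_force: [-0.2, -0.4, 0.5]
grip_width: 0.085
gripper_force: 0.0
```

>>> {"api": "servo_tool", "payload": {"commands": [170,-226,-29,0,0,0,170,-226,-29,0,0,0,170,-226,-29,0,0,0,170,-226,-29,0,0,0,170,-226,-29,0,0,0,170,-226,-29,0,0,0,170,-226,-29,0,0,0,170,-226,-29,0,0,0]}}

```text
t: 1.43
tool_pos: [0.5313, 0.0037, 0.2604]
ee_rot: [-0.001, 1.0, 0.002, 0.001]
wrist_force: [0.5, -0.3, 1.0]
grip_width: 0.0849
gripper_force: 0.0
```

```bash
python3 - <<'E'
from h import *
im,c,s=shot("wrist","w0.png");print(s["tool_pos"],s["ee_rot"])
E
```

```text
[0.53134235 0.00367852 0.26043133] [-0.00116119  0.99999576  0.00243376  0.00109983]
```

View pics/w0.png

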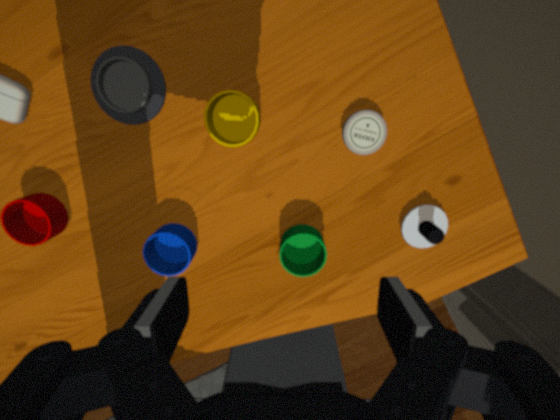

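The wrist view shows green (303,250), yellow (232,118), blue (170,249), lid (425,227) and stand collar near (127,83), all clear; next fit the models by silhouettes.

```bash
cat >> h.py <<'E'
a=np.linspace(0,2*np.pi,48)
RINGS={"pot":[(.029,.042),(.029,.008),(.020,0)],"lid":[(.029,.013),(.029,.008),(.02,0)],"disc":[(.042,.006),(.042,0)]}
def hullmask(c,xy,kind,z0=0):
    P=[w2px(c,(xy[0]+r*np.cos(t),xy[1]+r*np.sin(t),z+z0)) for r,z in RINGS[kind] for t in a]
    h=cv2.convexHull(np.array(P,np.float32)); m=np.zeros((420,560),np.uint8)
    cv2.fillPoly(m,[(h*16).astype(np.int32)],1,cv2.LINE_8,4); return m
def cmask(im,col,near,rad=55):
    hsv=cv2.cvtColor(im,cv2.COLOR_RGB2HSV);H,S,V=[x.astype(int) for x in cv2.split(hsv)]
    m={"green":(H>50)&(H<85)&(S>110),"yellow":(H>22)&(H<36)&(S>150),"blue":(H>100)&(H<130)&(S>110),"red":((H<4)|(H>172))&(S>170)}[col]
    yy,xx=np.mgrid[:420,:560]; m=(m&(np.hypot(xx-near[0],yy-near[1])<rad)).astype(np.uint8)
    m=cv2.morphologyEx(m,cv2.MORPH_OPEN,np.ones((3,3)))
    n,l,st,_=cv2.connectedComponentsWithStats(m);k=1+st[1:,4].argmax()
    cs,_=cv2.findContours((l==k).astype(np.uint8),0,2);o=np.zeros_like(m)
    cv2.fillPoly(o,[cv2.convexHull(max(cs,key=cv2.contourArea))],1);return o
from scipy.optimize import minimize
def fit(c,mask,kind,xy,z0=0):
    cost=lambda p:np.sum(hullmask(c,p,kind,z0)!=mask)
    r=minimize(cost,xy,method="Nelder-Mead",options=dict(initial_simplex=[xy,(xy[0]+.01,xy[1]),(xy[0],xy[1]+.01)],xatol=1e-4))
    return r.x.round(4),r.fun/mask.sum()
E
python3 - <<'E'
from h import *
im=cv2.imread("pics/w0.png")[:,:,::-1].copy()
c=cam("wrist",dict(tool_pos=[.53134,.00368,.26043],ee_rot=[-.00116,.999996,.00243,.0011]))
for n,xy,px in [("green",(.443,-.02),(303,250)),("yellow",(.603,.059),(232,118)),("blue",(.444,.145),(170,249))]:
    print(n,fit(c,cmask(im,n,px),"pot",xy))
ct=cam("top");it=cv2.imread("pics/t0.png")[:,:,::-1].copy()
for n,xy,px in [("green",(.443,-.02),(376,266)),("yellow",(.603,.059),(342,205)),("blue",(.444,.145),(311,267))]:
    print(n,fit(ct,cmask(it,n,px,25),"pot",xy))
print("standrim",px2w(c,127,83,.019),"knob",px2w(c,433,233,.046),"lid",px2w(c,425,227,.013))
E
```

```text
green (array([ 0.4429, -0.0193]), np.float64(0.12735849056603774))
yellow (array([0.599 , 0.0583]), np.float64(0.06161900926298832))
blue (array([0.4435, 0.143 ]), np.float64(0.09900047596382675))
green (array([ 0.4443, -0.0148]), np.float64(0.4383954154727794))
yellow (array([0.6049, 0.0659]), np.float64(2.606060606060606))
blue (array([0.4449, 0.1454]), np.float64(0.19387755102040816))
standrim [0.63543523 0.17369555 0.019     ] knob [ 0.47363325 -0.16949025  0.046     ] lid [ 0.46901763 -0.17432048  0.013     ]
```

>>> {"api": "servo_tool", "payload": {"commands": [145,-172,60,0,0,0,145,-172,60,0,0,0,145,-172,60,0,0,0,145,-172,60,0,0,0,145,-172,60,0,0,0,145,-172,60,0,0,0,145,-172,60,0,0,0,145,-172,60,0,0,0]}}

```text
t: 2.15
tool_pos: [0.6729, 0.1702, 0.1983]
ee_rot: [0.001, 1.0, 0.0, -0.002]
wrist_force: [-0.2, -0.7, -0.5]
grip_width: 0.0849
gripper_force: 0.0
```

```bash
python3 - <<'E'
from h import *
im,c,s=shot("wrist","w1.png");print(s["tool_pos"],s["ee_rot"],w2px(c,(.636,.175,.019)))
for z in (.006,.019):
  for r in (.026,.029,.042):
    P=np.array([w2px(c,(.636+r*np.cos(t),.175+r*np.sin(t),z)) for t in a])
    if (z,r) in((.006,.042),(.019,.026)):cv2.polylines(im,[P.astype(np.int32)],True,(0,255,0),1)
u,v=map(int,w2px(c,(.636,.175,.019)))
x0,y0=max(u-100,0),max(v-100,0)
cr=im[y0:y0+200,x0:x0+200];cv2.imwrite("pics/w1c.png",cv2.resize(cr,(600,600),interpolation=cv2.INTER_CUBIC)[:,:,::-1]*1);print(x0,y0)
E
```

```text
[0.67290688 0.17015313 0.19826984] [ 5.30137431e-04  9.99998138e-01  2.86132948e-04 -1.83306863e-03] (np.float64(278.11917601430633), np.float64(224.625367503056))
178 124
```

View pics/w1c.png

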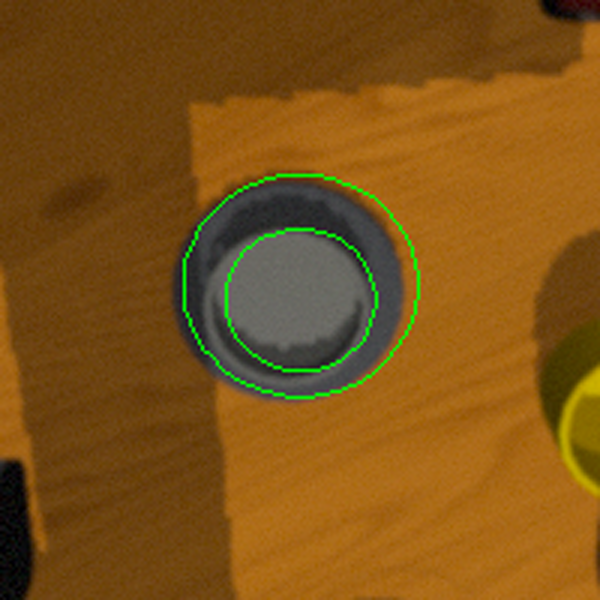

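Stand disc is centred at crop (289,290), giving a stand at about (0.635, 0.1795), 1 mm/px corrected. Now to green for a closer look.

>>> {"api": "servo_tool", "payload": {"commands": [-204,189,50,0,0,0,-204,189,50,0,0,0,-204,189,50,0,0,0,-204,189,50,0,0,0,-204,189,50,0,0,0,-204,189,50,0,0,0,-204,189,50,0,0,0,-204,189,50,0,0,0]}}

```text
t: 2.87
tool_pos: [0.4629, -0.0218, 0.1497]
ee_rot: [0.001, 1.0, -0.002, -0.002]
wrist_force: [-0.9, 0.6, -0.6]
grip_width: 0.0849
gripper_force: 0.0
```

>>> {"api": "servo_tool", "payload": {"commands": [0,0,0,0,0,0,0,0,0,0,0,0]}}

```text
t: 3.03
tool_pos: [0.4697, -0.0193, 0.1515]
ee_rot: [0.0, 1.0, -0.001, 0.001]
wrist_force: [0.5, 0.5, 1.0]
grip_width: 0.0851
gripper_force: 0.0
```

```bash
cat > m.py <<'E'
from h import *
import sys
def meas(col,xy,fn,z0=0):
    im,c,s=shot("wrist",fn+".png"); px=w2px(c,(xy[0],xy[1],.02+z0))
    m=cmask(im,col,px,90); p,e=fit(c,m,"pot",xy,z0)
    cs,_=cv2.findContours(hullmask(c,p,"pot",z0),0,2);cv2.drawContours(im,cs,-1,(255,0,255),1)
    cv2.imwrite("pics/"+fn+"o.png",im[:,:,::-1])
    print(col,p,e.round(3),"tcp",s["tool_pos"].round(4),rot(s).as_matrix()[:,0].round(4),"offset",((p-s["tool_pos"][:2])*1000).round(1))
if __name__=="__main__": meas(sys.argv[1],(float(sys.argv[2]),float(sys.argv[3])),sys.argv[4])
E
python3 m.py green .443 -.019 g1
```

```text
green [ 0.4427 -0.0199] 0.089 tcp [ 0.4697 -0.0193  0.1515] [ 1.     -0.0028  0.0026] offset [-27.   -0.6]
```

View pics/g1o.png

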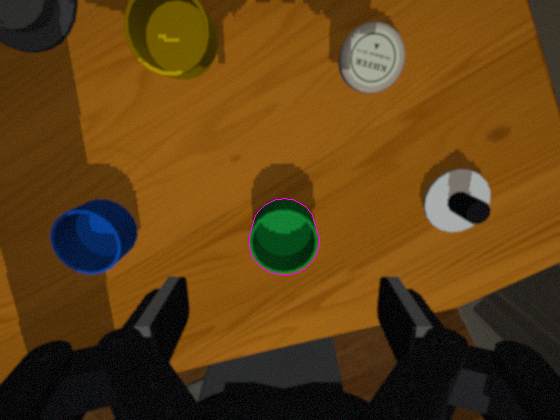

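Green outline fits well at (0.4427,-0.0199), pixel (284,235). Descending.

>>> {"api": "servo_tool", "payload": {"commands": [-27,1,35,0,0,0,-27,1,70,0,0,0,-27,1,100,0,0,0,-27,1,120,0,0,0,-27,1,132,0,0,0,-27,1,138,0,0,0,-27,1,139,0,0,0,-27,1,139,0,0,0]}}

```text
t: 3.75
tool_pos: [0.4433, -0.019, 0.0115]
ee_rot: [0.0, 1.0, 0.0, 0.0]
wrist_force: [-0.4, -1.2, -0.2]
grip_width: 0.085
gripper_force: 0.0
```

>>> {"api": "servo_tool", "payload": {"commands": [0,0,0,0,0,0,0,0,0,0,0,0,0,0,0,0,0,0,0,0,0,0,0,0,0,0,0,0,0,0,0,0,0,0,0,0], "grip": 50, "force": 40}}

```text
t: 4.25
tool_pos: [0.4435, -0.0194, 0.0127]
ee_rot: [0.0, 1.0, -0.0, 0.001]
wrist_force: [-0.0, 0.6, 5.4]
grip_width: 0.0568
gripper_force: 41.7
```

>>> {"api": "servo_tool", "payload": {"commands": [0,0,-20,0,0,0,0,0,-55,0,0,0,25,-26,-80,0,0,0,52,-54,-80,0,0,0,80,-83,-80,0,0,0,108,-112,-80,0,0,0,136,-141,-80,0,0,0,160,-166,-80,0,0,0]}}

```text
t: 4.92
tool_pos: [0.6043, 0.149, 0.0923]
ee_rot: [-0.0, 1.0, 0.0, 0.001]
wrist_force: [-0.0, 0.6, -1.3]
grip_width: 0.0573
gripper_force: 43.3
```

>>> {"api": "servo_tool", "payload": {"commands": [20,-21,0,0,0,0,28,-29,0,0,0,0,32,-33,0,0,0,0,32,-33,0,0,0,0,32,-33,0,0,0,0]}}

```text
t: 5.33
tool_pos: [0.6339, 0.1793, 0.0913]
ee_rot: [0.0, 1.0, -0.0, -0.0]
wrist_force: [-0.5, 0.4, -1.2]
grip_width: 0.0571
gripper_force: 43.3
```

```bash
python3 - <<'E'
from h import *
im,c,s=shot("wrist","w2.png");print(s["tool_pos"],s["ee_rot"],s["grip_width"])
for z,r in ((.006,.042),(.019,.029)):
    P=np.array([w2px(c,(.635+r*np.cos(t),.1795+r*np.sin(t),z)) for t in a])
    cv2.polylines(im,[P.astype(np.int32)],True,(255,0,255),1)
p=s["tool_pos"]
P=np.array([w2px(c,(p[0]+.029*np.cos(t),p[1]+.029*np.sin(t),p[2]+.031)) for t in a])
cv2.polylines(im,[P.astype(np.int32)],True,(0,255,255),1)
cv2.imwrite("pics/w2o.png",im[:,:,::-1])
E
```

```text
[0.63386401 0.17929812 0.09128548] [ 1.97423526e-04  9.99999887e-01 -6.38055463e-05 -4.27905348e-04] 0.05710685972951624
```

View pics/w2o.png

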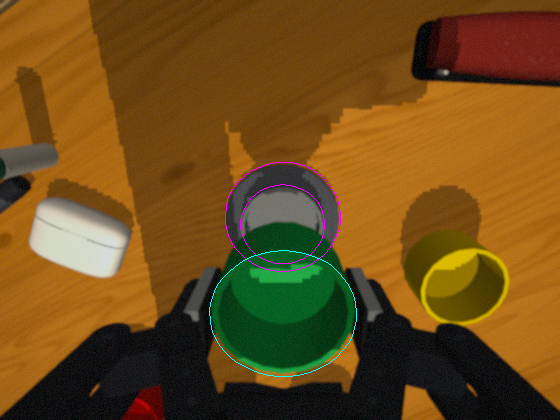

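>>> {"api": "servo_tool", "payload": {"commands": [0,0,20,0,0,0,0,0,40,0,0,0,0,0,50,0,0,0,0,0,56,0,0,0,0,0,62,0,0,0,0,0,67,0,0,0,0,0,70,0,0,0,0,0,70,0,0,0]}}

```text
t: 6.05
tool_pos: [0.6349, 0.1795, 0.0237]
ee_rot: [0.0, 1.0, -0.0, 0.001]
wrist_force: [-5.4, -1.6, 10.2]
grip_width: 0.0574
gripper_force: 44.1
```

```bash
python3 - <<'E'
from h import *
s=manip.read_state();print(s["tool_pos"],s["wrist_force"],s["moment"],s["ee_rot"])
E
```

```text
[0.63490526 0.17947391 0.02370869] [-5.39013393 -1.64540272 10.19900172] [-0.33017887  0.7667536  -0.04224215] [ 1.81260413e-04  9.99999771e-01 -7.47927925e-05  6.47045108e-04]
```

>>> {"api": "servo_tool", "payload": {"commands": [0,0,0,0,0,0,0,0,0,0,0,0,0,0,0,0,0,0,0,0,0,0,0,0,0,0,0,0,0,0], "grip": 85}}

```text
t: 6.47
tool_pos: [0.6346, 0.1797, 0.0213]
ee_rot: [-0.0, 1.0, -0.0, 0.0]
wrist_force: [-0.1, 0.2, -0.4]
grip_width: 0.0847
gripper_force: 0.0
```

>>> {"api": "servo_tool", "payload": {"commands": [0,0,-20,0,0,0,0,0,-50,0,0,0,0,0,-90,0,0,0,0,30,-120,0,0,0,0,70,-130,0,0,0,0,100,-130,0,0,0,0,118,-130,0,0,0,0,121,-130,0,0,0]}}

```text
t: 7.13
tool_pos: [0.6349, 0.055, 0.1518]
ee_rot: [0.001, 1.0, -0.002, 0.0]
wrist_force: [-0.1, 0.3, -0.5]
grip_width: 0.0851
gripper_force: 0.0
```

>>> {"api": "servo_tool", "payload": {"commands": [0,0,0,0,0,0,0,0,0,0,0,0,0,0,0,0,0,0]}}

```text
t: 7.38
tool_pos: [0.6343, 0.06, 0.151]
ee_rot: [-0.0, 1.0, 0.0, -0.0]
wrist_force: [-0.3, 0.3, 0.6]
grip_width: 0.0848
gripper_force: 0.0
```

```bash
python3 m.py yellow .601 .060 y1; python3 - <<'E'
from m import *
meas("green",(.635,.179),"y1b",.011)
E
```

```text
yellow [0.5995 0.06  ] 0.046 tcp [0.6343 0.06   0.151 ] [ 1.e+00  8.e-04 -6.e-04] offset [-34.8   0. ]
green [0.6347 0.1793] 0.046 tcp [0.6343 0.0601 0.151 ] [ 1.0e+00  1.2e-03 -6.0e-04] offset [  0.4 119.2]
```

View pics/y1bo.png

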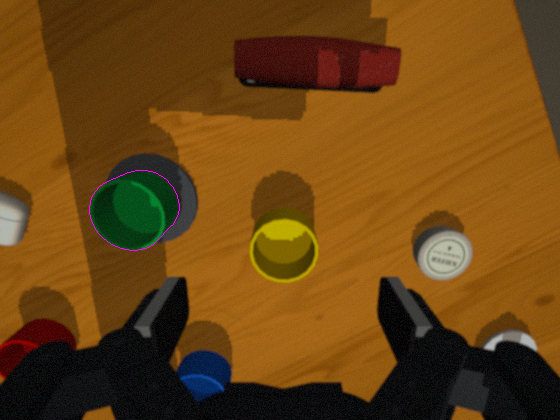

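Green is seated in the stand at (135,210), outline matching; yellow at (284,248).

>>> {"api": "servo_tool", "payload": {"commands": [-25,-1,25,0,0,0,-35,-1,65,0,0,0,-35,-1,98,0,0,0,-35,-1,120,0,0,0,-35,-1,132,0,0,0,-35,-1,138,0,0,0,-35,-1,140,0,0,0,-35,-1,140,0,0,0]}}

```text
t: 8.15
tool_pos: [0.6004, 0.06, 0.0119]
ee_rot: [0.0, 1.0, 0.0, 0.001]
wrist_force: [0.2, -0.6, -0.3]
grip_width: 0.0851
gripper_force: 0.0
```

>>> {"api": "servo_tool", "payload": {"commands": [0,0,0,0,0,0,0,0,0,0,0,0,0,0,0,0,0,0,0,0,0,0,0,0,0,0,0,0,0,0,0,0,0,0,0,0], "grip": 50}}

```text
t: 8.65
tool_pos: [0.6009, 0.0596, 0.0131]
ee_rot: [0.0, 1.0, -0.0, 0.002]
wrist_force: [-0.8, -0.3, 6.8]
grip_width: 0.0556
gripper_force: 43.5
```

>>> {"api": "servo_tool", "payload": {"commands": [0,0,-20,0,0,0,0,0,-55,0,0,0,0,0,-85,0,0,0,8,-25,-95,0,0,0,18,-60,-95,0,0,0,28,-95,-95,0,0,0,34,-114,-95,0,0,0,35,-120,-95,0,0,0]}}

```text
t: 9.32
tool_pos: [0.6352, 0.1833, 0.1068]
ee_rot: [-0.001, 1.0, 0.001, 0.001]
wrist_force: [0.1, -0.8, -0.7]
grip_width: 0.0558
gripper_force: 42.9
```

>>> {"api": "servo_tool", "payload": {"commands": [0,0,0,0,0,0,0,0,0,0,0,0,0,0,0,0,0,0]}}

```text
t: 9.57
tool_pos: [0.6341, 0.1785, 0.1062]
ee_rot: [0.0, 1.0, -0.001, -0.0]
wrist_force: [-0.6, -0.3, -0.8]
grip_width: 0.0558
gripper_force: 42.9
```

```bash
cat > ov.py <<'E'
from h import *
import sys
def ov(fn,zt,xy=(.6348,.1794),dz=.031):
    "zt: height of the rim below"
    im,c,s=shot("wrist",fn+".png");p=s["tool_pos"];print(p.round(4),s["ee_rot"].round(4),s["grip_width"])
    for x,y,z,col in ((*xy,zt,(255,0,255)),(p[0],p[1],p[2]+dz,(0,255,255))):
        P=np.array([w2px(c,(x+.029*np.cos(t),y+.029*np.sin(t),z)) for t in a])
        cv2.polylines(im,[P.astype(np.int32)],True,col,1)
    cv2.imwrite("pics/"+fn+"o.png",im[:,:,::-1])
E
python3 -c "
from ov import *
ov('y2',.053)"
```

```text
[0.6341 0.1785 0.1062] [ 3.e-04  1.e+00 -5.e-04 -4.e-04] 0.05580974299500391
```

View pics/y2o.png

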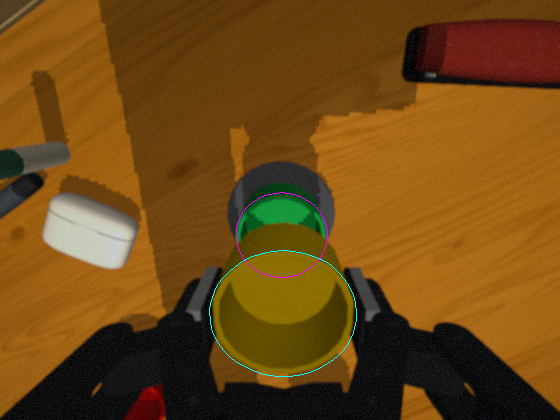

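>>> {"api": "servo_tool", "payload": {"commands": [0,0,12,0,0,0,0,0,24,0,0,0,0,0,32,0,0,0,0,0,38,0,0,0,0,0,43,0,0,0,0,0,48,0,0,0,0,0,51,0,0,0,0,0,51,0,0,0]}}

```text
t: 10.28
tool_pos: [0.6347, 0.1796, 0.058]
ee_rot: [0.0, 1.0, 0.0, 0.001]
wrist_force: [-7.3, -1.4, 15.6]
grip_width: 0.0561
gripper_force: 44.6
```

```bash
python3 - <<'E'
from h import *
s=manip.read_state();print(s["tool_pos"],s["wrist_force"],s["moment"],s["ee_rot"])
E
```

```text
[0.63467884 0.17961118 0.05799565] [-7.29390408 -1.38812787 15.60707168] [-0.3799988   1.17720603 -0.05675441] [2.62266791e-04 9.99999804e-01 1.17917295e-04 5.55888630e-04]
```

>>> {"api": "servo_tool", "payload": {"commands": [0,0,0,0,0,0,0,0,0,0,0,0,0,0,0,0,0,0,0,0,0,0,0,0,0,0,0,0,0,0], "grip": 85}}

```text
t: 10.7
tool_pos: [0.6345, 0.1798, 0.0549]
ee_rot: [0.0, 1.0, -0.0, -0.0]
wrist_force: [0.8, -0.6, 0.0]
grip_width: 0.085
gripper_force: 0.0
```

>>> {"api": "servo_tool", "payload": {"commands": [0,0,-20,0,0,0,0,0,-55,0,0,0,0,0,-90,0,0,0,-30,8,-95,0,0,0,-70,16,-95,0,0,0,-110,25,-95,0,0,0,-145,32,-95,0,0,0,-157,35,-95,0,0,0]}}

```text
t: 11.37
tool_pos: [0.4718, 0.1444, 0.1496]
ee_rot: [0.0, 1.0, 0.0, -0.002]
wrist_force: [-0.0, 0.0, 0.1]
grip_width: 0.0849
gripper_force: 0.0
```

>>> {"api": "servo_tool", "payload": {"commands": [0,0,0,0,0,0,0,0,0,0,0,0,0,0,0,0,0,0]}}

```text
t: 11.62
tool_pos: [0.4791, 0.1449, 0.1507]
ee_rot: [-0.0, 1.0, -0.0, 0.001]
wrist_force: [1.2, -0.2, 0.5]
grip_width: 0.0848
gripper_force: 0.0
```

```bash
python3 m.py blue .444 .144 b1; python3 - <<'E'
from m import *
meas("yellow",(.635,.179),"b1b",.045)
E
```

```text
blue [0.4418 0.1436] 0.078 tcp [0.4791 0.1449 0.1507] [ 1.e+00 -4.e-04  2.e-03] offset [-37.3  -1.3]
yellow [0.639  0.1837] 0.098 tcp [0.4791 0.1449 0.1505] [ 1.0e+00 -3.0e-04  1.5e-03] offset [159.9  38.8]
```

View pics/b1o.png

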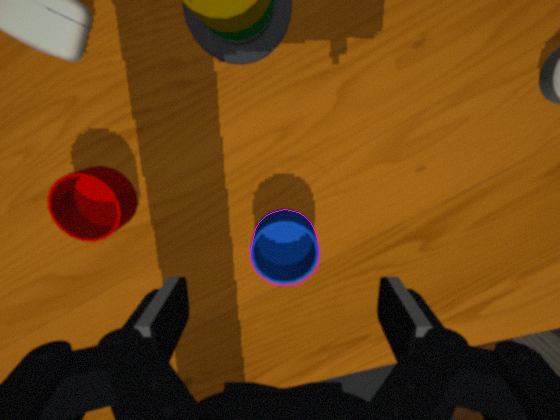

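Blue is at (285,247) with a tight outline; the tower's yellow is cut by the frame, so that fit is ignored.

>>> {"api": "servo_tool", "payload": {"commands": [-25,1,25,0,0,0,-36,1,65,0,0,0,-36,1,98,0,0,0,-36,1,119,0,0,0,-36,1,131,0,0,0,-36,1,137,0,0,0,-36,1,139,0,0,0,-36,1,139,0,0,0]}}

```text
t: 12.38
tool_pos: [0.4422, 0.1439, 0.011]
ee_rot: [0.0, 1.0, -0.0, -0.0]
wrist_force: [0.1, 1.5, -0.1]
grip_width: 0.0853
gripper_force: 0.0
```

>>> {"api": "servo_tool", "payload": {"commands": [0,0,0,0,0,0,0,0,0,0,0,0,0,0,0,0,0,0,0,0,0,0,0,0,0,0,0,0,0,0,0,0,0,0,0,0], "grip": 50}}

```text
t: 12.88
tool_pos: [0.4426, 0.1438, 0.0126]
ee_rot: [-0.0, 1.0, 0.0, 0.001]
wrist_force: [-0.6, -1.2, 5.1]
grip_width: 0.0562
gripper_force: 42.4
```

>>> {"api": "servo_tool", "payload": {"commands": [0,0,-20,0,0,0,0,0,-55,0,0,0,0,0,-95,0,0,0,20,-4,-130,0,0,0,55,-10,-130,0,0,0,90,-17,-130,0,0,0,125,-23,-130,0,0,0,155,-29,-130,0,0,0]}}

```text
t: 13.55
tool_pos: [0.5988, 0.1731, 0.1425]
ee_rot: [-0.0, 1.0, -0.0, 0.001]
wrist_force: [0.5, 0.4, -1.2]
grip_width: 0.0565
gripper_force: 43.2
```

>>> {"api": "servo_tool", "payload": {"commands": [22,-4,0,0,0,0,34,-6,0,0,0,0,38,-7,0,0,0,0,38,-7,0,0,0,0,38,-7,0,0,0,0,38,-7,0,0,0,0]}}

```text
t: 14.05
tool_pos: [0.6334, 0.1797, 0.1414]
ee_rot: [0.0, 1.0, -0.0, -0.0]
wrist_force: [-0.1, -0.8, -1.1]
grip_width: 0.0562
gripper_force: 43.2
```

```bash
python3 -c "
from ov import *
ov('b2',.087)"
```

```text
[0.6334 0.1797 0.1414] [ 0.e+00  1.e+00 -0.e+00 -4.e-04] 0.05615988922482626
```

View pics/b2o.png

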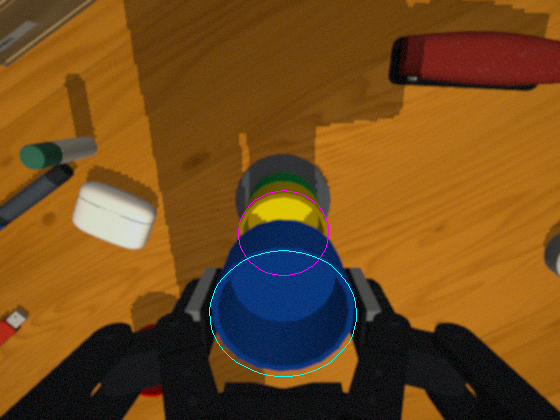

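Blue held over yellow; blue rim sits ~2 mm farther in x than the nominal outline (rim bottom row 370 vs 376), so I correct by −1.5 mm.

>>> {"api": "servo_tool", "payload": {"commands": [-1.5,0,12,0,0,0,-1.5,0,24,0,0,0,-1.5,0,32,0,0,0,-1.5,0,38,0,0,0,-1.5,0,43,0,0,0,-1.5,0,48,0,0,0,-1.5,0,52,0,0,0,-1.5,0,52,0,0,0]}}

```text
t: 14.77
tool_pos: [0.6336, 0.1797, 0.0917]
ee_rot: [0.0, 1.0, -0.0, 0.001]
wrist_force: [-4.7, -1.6, 11.7]
grip_width: 0.0565
gripper_force: 44.2
```

```bash
python3 - <<'E'
from h import *
s=manip.read_state();print(s["tool_pos"],s["wrist_force"],s["moment"],s["ee_rot"])
E
```

```text
[0.63359575 0.17968616 0.09168337] [-4.68105966 -1.63410562 11.71035205] [-0.23689243  0.80346551 -0.03080353] [ 9.51184428e-05  9.99999513e-01 -8.07934627e-06  9.81892232e-04]
```

>>> {"api": "servo_tool", "payload": {"commands": [0,0,0,0,0,0,0,0,0,0,0,0,0,0,0,0,0,0,0,0,0,0,0,0,0,0,0,0,0,0], "grip": 85}}

```text
t: 15.18
tool_pos: [0.633, 0.1797, 0.089]
ee_rot: [0.0, 1.0, -0.0, -0.0]
wrist_force: [-0.6, -0.5, 0.3]
grip_width: 0.0851
gripper_force: 0.0
```

>>> {"api": "servo_tool", "payload": {"commands": [0,0,-20,0,0,0,0,0,-60,0,0,0,-8,20,-80,0,0,0,-20,58,-80,0,0,0,-34,96,-80,0,0,0,-48,134,-80,0,0,0,-62,172,-80,0,0,0,-76,210,-80,0,0,0]}}

```text
t: 15.85
tool_pos: [0.5561, -0.0316, 0.1693]
ee_rot: [0.0, 1.0, 0.0, 0.0]
wrist_force: [0.1, -0.3, -0.1]
grip_width: 0.0848
gripper_force: 0.0
```

>>> {"api": "servo_tool", "payload": {"commands": [-14,38,0,0,0,0,-28,76,0,0,0,0,-40,110,5,0,0,0,-48,130,8,0,0,0,-52,139,9,0,0,0,-52,139,9,0,0,0,-52,139,9,0,0,0,-52,139,9,0,0,0]}}

```text
t: 16.52
tool_pos: [0.5055, -0.168, 0.1604]
ee_rot: [-0.0, 1.0, 0.0, 0.0]
wrist_force: [-0.3, 0.3, 0.8]
grip_width: 0.0853
gripper_force: 0.0
```

```bash
python3 - <<'E'
from h import *
im,c,s=shot("wrist","l1.png");print(s["tool_pos"].round(4),s["ee_rot"].round(4))
xy=(.471,-.171)
for r,z in ((.029,.013),(.01,.046)):
    P=np.array([w2px(c,(xy[0]+r*np.cos(t),xy[1]+r*np.sin(t),z)) for t in a])
    cv2.polylines(im,[P.astype(np.int32)],True,(255,0,255),1)
u,v=map(int,w2px(c,(*xy,.02)));print(u-80,v-80)
cv2.imwrite("pics/l1o.png",cv2.resize(im[v-80:v+80,u-80:u+80],(560,560))[:,:,::-1])
E
```

```text
[ 0.5055 -0.168   0.1604] [-3.e-04  1.e+00  3.e-04  2.e-04]
206 157
```

View pics/l1o.png

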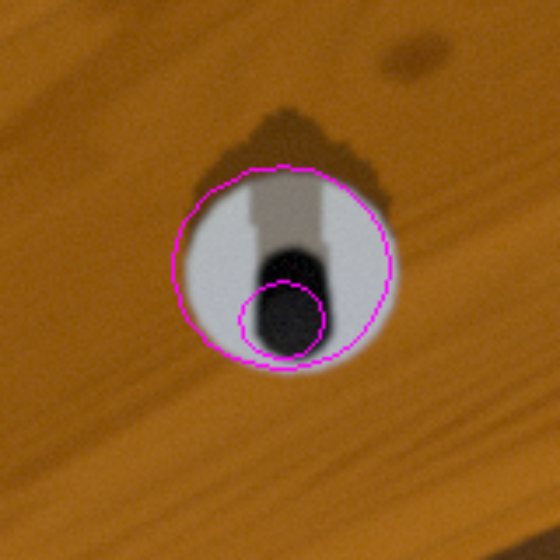

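Lid disc is at crop (291,273), knob (293,320): lid at about (0.4697, −0.1735), consistent with the top-view estimate.

>>> {"api": "servo_tool", "payload": {"commands": [-25,3,25,0,0,0,-35,4.5,65,0,0,0,-35.5,4.5,98,0,0,0,-35.5,4.5,120,0,0,0,-35.5,4.5,132,0,0,0,-35.5,4.5,139,0,0,0,-35.5,4.5,141,0,0,0,-35.5,4.5,141,0,0,0]}}

```text
t: 17.23
tool_pos: [0.47, -0.1731, 0.0194]
ee_rot: [-0.0, 1.0, 0.001, 0.0]
wrist_force: [-0.4, 0.5, 0.4]
grip_width: 0.0853
gripper_force: 0.0
```

>>> {"api": "servo_tool", "payload": {"commands": [0,0,0,0,0,0,0,0,0,0,0,0,0,0,0,0,0,0,0,0,0,0,0,0,0,0,0,0,0,0,0,0,0,0,0,0,0,0,0,0,0,0,0,0,0,0,0,0], "grip": 12, "force": 40}}

```text
t: 17.9
tool_pos: [0.4697, -0.1739, 0.0198]
ee_rot: [0.0, 1.0, -0.0, 0.0]
wrist_force: [-1.3, 0.7, 5.6]
grip_width: 0.0188
gripper_force: 39.0
```

>>> {"api": "servo_tool", "payload": {"commands": [0,0,-20,0,0,0,0,0,-55,0,0,0,0,0,-93,0,0,0,8,-18,-128,0,0,0,18,-40,-161,0,0,0,32,-70,-161,0,0,0,48,-104,-161,0,0,0,64,-138,-161,0,0,0]}}

```text
t: 18.57
tool_pos: [0.5342, -0.0348, 0.1813]
ee_rot: [0.0, 1.0, -0.001, 0.001]
wrist_force: [0.7, -0.4, -1.0]
grip_width: 0.0185
gripper_force: 39.1
```

>>> {"api": "servo_tool", "payload": {"commands": [16,-34,0,0,0,0,32,-68,0,0,0,0,48,-103,0,0,0,0,64,-138,0,0,0,0,80,-172,0,0,0,0,92,-200,0,0,0,0,99,-212,0,0,0,0,100.5,-215.5,0,0,0,0]}}

```text
t: 19.23
tool_pos: [0.6345, 0.1826, 0.1794]
ee_rot: [-0.0, 1.0, 0.001, -0.0]
wrist_force: [0.5, 0.1, -0.7]
grip_width: 0.0184
gripper_force: 39.2
```

>>> {"api": "servo_tool", "payload": {"commands": [0,0,0,0,0,0,0,0,0,0,0,0,0,0,0,0,0,0,0,0,0,0,0,0]}}

```text
t: 19.57
tool_pos: [0.6338, 0.1783, 0.1805]
ee_rot: [0.0, 1.0, -0.001, -0.0]
wrist_force: [-0.1, -0.5, -1.1]
grip_width: 0.0185
gripper_force: 39.2
```

```bash
python3 -c "
from ov import *
ov('l2',.121,dz=-.006)"
```

```text
[0.6338 0.1783 0.1805] [ 1.e-04  1.e+00 -9.e-04 -1.e-04] 0.01849144132769981
```

View pics/l2o.png

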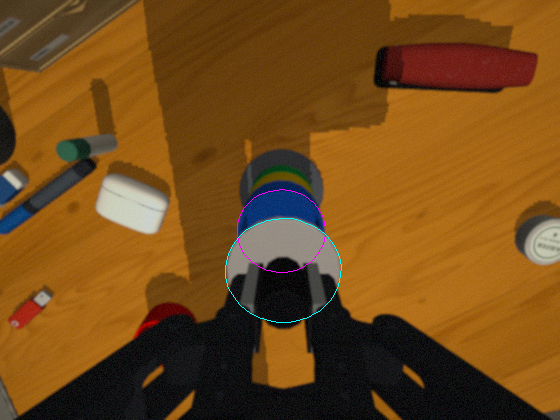

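Lid is centred and level over the blue pot (rim outline matching at (281,231)). Lowering.

>>> {"api": "servo_tool", "payload": {"commands": [0,0,12,0,0,0,0,0,22,0,0,0,0,0,30,0,0,0,0,0,35,0,0,0,0,0,40,0,0,0,0,0,45,0,0,0,0,0,49,0,0,0,0,0,49,0,0,0]}}

```text
t: 20.28
tool_pos: [0.6347, 0.1799, 0.1329]
ee_rot: [-0.0, 1.0, 0.0, 0.001]
wrist_force: [-3.9, -0.2, 7.8]
grip_width: 0.0185
gripper_force: 39.7
```

```bash
python3 - <<'E'
from h import *
s=manip.read_state();print(s["tool_pos"],s["wrist_force"],s["moment"],s["ee_rot"])
E
```

```text
[0.63470621 0.1798572  0.13292644] [-3.91783901 -0.21648922  7.83233543] [-0.15686458  0.47041391 -0.02010244] [-2.23432796e-05  9.99999370e-01  1.65109734e-05  1.12179003e-03]
```

Z matches the seated height (0.0198+0.113). Release and retreat upward and back toward the robot for a final check.

>>> {"api": "servo_tool", "payload": {"commands": [0,0,0,0,0,0,0,0,0,0,0,0,0,0,0,0,0,0,0,0,0,0,0,0,0,0,0,0,0,0,0,0,0,0,0,0], "grip": 85}}

```text
t: 20.78
tool_pos: [0.634, 0.1798, 0.1311]
ee_rot: [0.0, 1.0, -0.0, -0.0]
wrist_force: [-0.2, 0.5, -0.2]
grip_width: 0.0851
gripper_force: 0.0
```

>>> {"api": "servo_tool", "payload": {"commands": [0,0,-15,0,0,0,0,0,-45,0,0,0,0,0,-80,0,0,0,0,20,-110,0,0,0,0,55,-120,0,0,0,0,90,-120,0,0,0,0,115,-120,0,0,0,0,120,-120,0,0,0]}}

```text
t: 21.45
tool_pos: [0.6342, 0.0554, 0.2517]
ee_rot: [0.001, 1.0, -0.002, 0.0]
wrist_force: [0.4, 0.3, 0.4]
grip_width: 0.0849
gripper_force: 0.0
```

>>> {"api": "servo_tool", "payload": {"commands": [0,0,0,0,0,0,0,0,0,0,0,0,0,0,0,0,0,0,0,0,0,0,0,0]}}

```text
t: 21.78
tool_pos: [0.6339, 0.0613, 0.2511]
ee_rot: [-0.0, 1.0, 0.001, -0.0]
wrist_force: [-0.5, -0.3, 0.5]
grip_width: 0.0851
gripper_force: 0.0
```

```bash
python3 - <<'E'
from h import *
im,c,s=shot("wrist","f1.png");i2,c2,_=shot("scene","f2.png")
for i,cc in ((im,c),(i2,c2)):
  for r,z in ((.029,.121),(.029,.126),(.01,.159),(.029,.019)):
    P=np.array([w2px(cc,(.6348+r*np.cos(t),.1794+r*np.sin(t),z)) for t in a]);cv2.polylines(i,[P.astype(np.int32)],True,(255,0,255),1)
u,v=map(int,w2px(c2,(.635,.179,.08)))
x=np.hstack([cv2.resize(im,(400,300)),cv2.resize(i2[v-60:v+60,u-80:u+80],(400,300))])
cv2.imwrite("pics/f.png",x[:,:,::-1])
E
```

```text
(no output)
```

View pics/f.png

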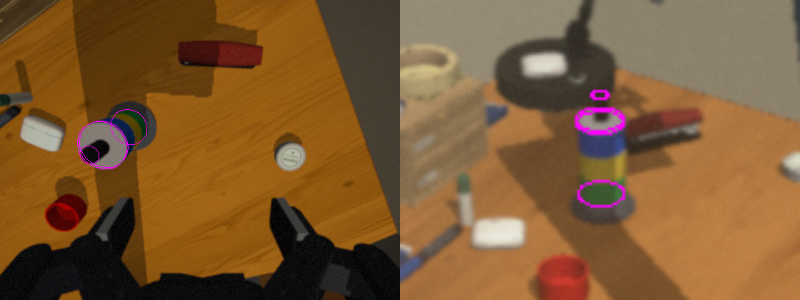

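Tower stands with lid disc matching its expected outline, but the knob top seems off its ring; one closer, unmarked look.

```bash
python3 - <<'E'
from h import *
im=cv2.imread("pics/f1.png");i2=cv2.imread("pics/f2.png");c2=cam("scene")
u,v=map(int,w2px(c2,(.635,.179,.1)))
A=cv2.resize(im[140:270,90:220],(400,400),interpolation=cv2.INTER_CUBIC);B=cv2.resize(i2[v-30:v+30,u-30:u+30],(400,400),interpolation=cv2.INTER_CUBIC)
cv2.imwrite("pics/fz.png",cv2.convertScaleAbs(np.hstack([A,B]),alpha=1.6,beta=15))
E
```

```text
(no output)
```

View pics/fz.png

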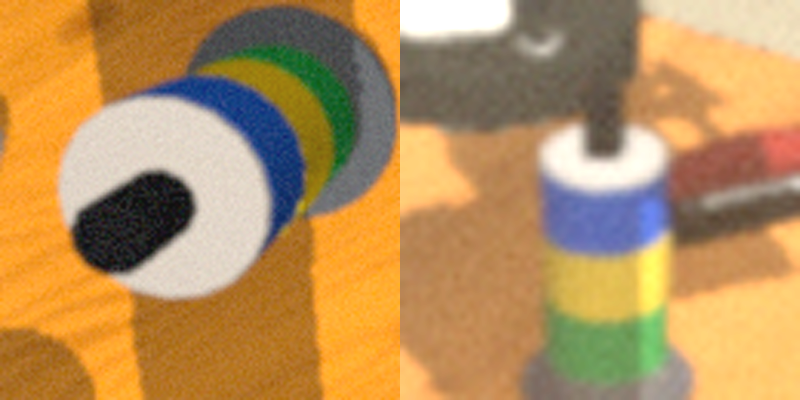

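The knob is upright and full height: its top merges with the dark lamp base in the scene view. The tower is stacked tight in the order green, yellow, blue, lid, and nothing is touching it.

```bash
python3 -c "
from workcell import manip
print(manip.sign_off())"
```

```text
the job is handed in; nothing more can be done
None
```

The organiser is assembled on the stand nearest the robot: green, yellow and blue pots, then the white lid, all seated and upright with the gripper clear; the job was handed in at about 22 s, and the red pot, tin, earbud case and stapler were not touched.

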